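Unlatch the slant-top caddy and lay its lid on the cork mat

TASK

Open the green craft caddy: press it down firmly by its orange turn button while you turn the button about a quarter turn to either side, clear of the lid, so that the light caddy does not swing round, slide or tip. Then lift the white lid panel out of its frame by its orange fin and lay it gently, flat and fin up, in the middle of the round cork mat, without dropping it. The button stays turned, and the caddy and the other things stay where they are.

Things in the scene. Friction and masses are not known exactly. Their poses are not given: they have to be found in the camera images.
- caddy: green caddy, loose, 200 g: unheld, it swings round when the stiff button is turned. Origin on the table under its middle; x points from its low front (far from the robot) to its high back (near it), z up. 160 mm square. A level front deck 50 mm wide (x -85 to -35) and 50 mm high carries the button; behind it the top slopes up at 30 degrees to 113 mm at the back, its normal leaning to the front.
- caddy_front (a point): middle of the front edge of the caddy's deck, 50 mm up
- caddy_back (a point): middle of the caddy's high back top edge, 113 mm up
- turnbutton (a joint): angle of the turn button about its upright axis (rad, counter-clockwise seen from above). 0: its wing points to the caddy's back, over the lid's lower edge (locked). Stops at +-1.7; beyond 1.15 either way it is clear of the lid. Starts within 0.25 of 0. Stiff: 0.26 N m turns it, and it stays where left; a downward push of 10 to 20 N keeps the caddy from turning along.
- button_grip (a point): grip point of the orange turn button: on its upright axis, 38 mm above the caddy's front deck, 88 mm above the table, 25 mm behind the front edge. z up, x along bar and wing, y across the bar; turns with it. Bar 14 mm thick (y), 40 long (x), its top 48 mm above the deck, on a black disc 36 mm across, 16 high; the flat wing reaches 40 mm from the axis, 11 to 16 mm above the deck.
- lid_grip (a point): grip point of the orange fin on the white lid, 28 mm out from the lid's underside, 22 above its face. z: outward normal of the lid (30 degrees from upright while it lies in its frame); x: up the slope, across the fin; y: along the fin. Fin 14 mm thick (x), 36 long (y), 34 high. The lid lies loose and flush in a 6 mm deep recess of the sloping top, about 2 mm of play at each edge.
- lid_seat (a point): centre of the recess floor where the lid's underside rests, in the caddy's sloping top
- mat: round cork mat fixed flat on the table, 210 mm in diameter, 5 mm thick; origin at its centre on the table
- lid: the white lid panel, 112 (x) by 131 (y) by 6 mm, 50 g; origin at the centre of its underside, 13 mm from the fin's middle towards -x; axes as for its fin
- teapot: blue teapot-shaped ceramic pencil holder with pencils, body 100 mm in diameter, 85 mm high, pencils to 150 mm, near the far edge; origin at the centre of its underside
- setsquare: light blue flat plastic set square, about 130 x 85 mm, 4 mm thick, near the robot; origin on its underside
- stamp_a: red hard silicone stamp, base 45 x 35 mm, 50 mm high, at the far left; origin under it
- stamp_b: blue hard silicone stamp, base 45 x 35 mm, 50 mm high, at the far right; origin under it
- woodbox: small open wooden stacking box, 140 x 180 mm, 70 mm high, at the left; origin under it
- mug: white mug, 80 mm in diameter, 90 mm high, at the right; origin under it

How it is judged:
By the outcome, as a careful person would: the job done as asked, in the order asked, and still so for the second after the job is handed in, with the robot touching nothing.
It also fails if it takes over 61 s, if anything falls off the work surface, if the arm or the gripper's body presses on something with over 40 N, if the wrist force passes 120 N, or if a joint passes its speed limit or range.

ROBOT

A 6-joint arm with a two-finger parallel gripper is mounted at the origin on the work surface. World frame = base frame: x ahead of the robot, y to its left, z up, the work surface at z = 0. Lengths are in mm, angles in rad, forces in N, time in s.
With the tool pointing down it reaches from about 350 to 775 mm from the base axis. Payload 7.3 kg.
Tool frame: the origin (TCP) lies on the centre line of the jaws, within the pads' length; the fingertips stand 25 mm ahead of it and the grasp point (between the pads) lies 6 mm ahead of it (env.tip_extent is the distance from the TCP to the fingertips, in mm); z points along the fingers, y is the line along which they close (so a half turn about z gives the same grasp; the last joint's range is limited). The gripper opens to 92 mm and grips with 3 to 60 N. Pads are 19 mm wide; open, the fingers measure 130 mm over their backs; the gripper's body (75 mm by 190 mm) begins 47 mm behind the grasp point.
Start: joints at [1.094, 0.342, 1.524, -0, 1.275, -0.146], TCP at [170.505, 496.559, 251.741] pointing down, gripper open.
Joint ranges: [-2.53, 2.53], [-0.77, 2.02], [0.04, 2.7], [-1, 4.14], [0.28, 2.66], [-3.11, 3.11]. Speed limits (rad/s): [2.57, 2.57, 3.14, 3.14, 3.14, 3.14].

INTERFACE

Orientations are given as a unit quaternion [w, x, y, z].
In Python, from cell import readout, cams, workorder, env gives the robot as it stands.
- The arm moves only by the tool send_rows, never from a script. Its argument "commands" is a list of rows, each a list of 7 numbers: the shift along the tool's x, y, z in m, then the turn, a rotation vector about the tool's x, y, z in degrees, then the gripper's target within -1 to 1 (shut at 1, half-way at 0, fully open at -1). In form: [[x, y, z, rx, ry, rz, grip], ...]. A call has 1 to 12 rows; each row is the pose to reach, as a shift and turn from the pose commanded when the call began, along the tool's axes at that moment; what a row does not reach only later rows make up. A row lasts 1/12 s, in which the tool goes at most 41.7 mm and 7.16 degrees, less where a joint would pass 70% of its speed; a pose out of reach is approached as far as the arm can. A call with a gripper value outside its range is refused whole. The fingers move at their own pace and stop on an object; "force" is the grip in N (left out, the last holds). Time passes only in rows, so rows that repeat a pose let the fingers close. It gives the time, the measured TCP pose, the force, the opening and the grip force at its end, in the units of the state.
- readout.get_obs(): the state, without advancing time (a new reading comes with each control period).
- cams.camera(name): name is "side" or "top" or "wrist"; returns a dict with "pixels" (420x560x3 uint8, red, green, blue), "depth" (420x560 float32, mm along the optical axis (not along the pixel's ray), 0 where there is no reading), "fov_y" (degrees; the focal length in pixels is half the picture's height over the tangent of half this angle, whatever the lens; pixels are square), "cx", "cy" (the principal point, pixels), "extrinsics" (4x4, takes a point from world to camera coordinates). Camera axes: x right, y up, looking along -z (the intrinsics and any distortion apply to the point x, -y, -z); pixel columns grow to the right and rows downward; lengths in mm; the calibration is good to about 2 mm. The wrist camera is an equidistant fisheye: a pixel r from the principal point sees the ray r / f radians off the axis. A picture is of the moment at which its call begins.
- workorder.hand_in(): hands the job in; it is judged then, once.
The state is a dict: "time_s": time; "joint_positions": joint angles; "qvel": joint speeds; "effort": joint torques, N m; "ee_pos": TCP position; "ee_rot": TCP orientation; "wrist_force": force on the tool from outside, world axes, zero at the start; "torque": the same for the moment, N m; "width": finger opening in mm; "grip_force": force on a finger pad.
Only numpy, scipy, OpenCV 4.12 (cv2) and the standard library are available. Lean on these libraries where they do the work, as an engineer would, in place of code of your own. Each camera call takes 0.05 s, during which the arm holds its last target. There are 200 camera calls.

## Working session

There is one attempt and no reset: what is moved stays moved. The work goes in short steps, Python scripts to look and compute and a tool call to move; the robot and the scene stay as the last step left them, time stands still between calls to the robot, and variables do not carry over. Pictures are saved under pics/ and viewed, at most 10 in all, crops included, and the job is handed in when it is done.

Besides the shell and the picture viewer there is one more tool, called after "Call:" by a JSON object that holds its "method" and its "body", one argument or row to a line. send_rows: Moves the arm, as the interface text tells. Its arguments: {"type":"object","properties":{"commands":{"type":"array"},"force":{"type":"number"}},"required":["commands"]}

```bash
mkdir -p pics; ls
cat > h.py <<'E'
import numpy as np, cv2
from cell import readout, cams, workorder, env
from scipy.spatial.transform import Rotation as R
def look(n, fn=None):
    c=cams.camera(n)
    if fn: cv2.imwrite('pics/'+fn, c['pixels'][:,:,::-1])
    return c
def cloud(c, fish=False):
    d=c['depth'].astype(float); h,w=d.shape
    f=h/2/np.tan(np.radians(c['fov_y']/2))
    u,v=np.meshgrid(np.arange(w),np.arange(h))
    x=(u-c['cx'])/f; y=(v-c['cy'])/f
    if fish:
        r=np.hypot(x,y)+1e-9; s=np.tan(np.minimum(r,1.5))/r; x=x*s;y=y*s
    P=np.stack([x*d,-y*d,-d],-1)
    E=np.array(c['extrinsics']); 
    W=(P-E[:3,3])@E[:3,:3]
    W[d<=0]=np.nan
    return W
def tcp():
    o=readout.get_obs(); q=o['ee_rot']
    return np.array(o['ee_pos']), R.from_quat([q[1],q[2],q[3],q[0]]), o
def rel(pos, rot):
    p,r,o=tcp()
    return np.round(r.inv().apply(np.array(pos)-p)/1000,4), np.round((r.inv()*rot).as_rotvec(degrees=True),2)
E
python3 - <<'E'
from h import *
print(readout.get_obs())
for n in ('top','side'):
    c=look(n,n+'1.png'); print(n,c['fov_y'],c['cx'],c['cy'],c['extrinsics']); np.save(n+'1.npy',cloud(c)); np.save(n+'1c.npy',c['pixels'])
E
```

```text
pics
{'time_s': 0.0, 'joint_positions': array([ 1.09397409e+00,  3.42752703e-01,  1.52501878e+00, -1.57080095e-05,
        1.27538254e+00, -1.46015694e-01]), 'qvel': array([ 1.66753251e-03,  3.72031528e-05, -1.64111873e-04,  3.44280025e-04,
       -1.67641502e-04,  1.33273961e-04]), 'effort': array([ 5.87968734e-04, -4.31235480e+01, -2.44225377e+01,  7.18339370e-02,
        5.57885470e-02, -1.25299903e-04]), 'ee_pos': array([170.34463804, 496.20996612, 251.02875348]), 'ee_rot': array([-2.32057741e-04,  1.64647803e-01,  9.86352113e-01, -7.45432438e-04]), 'wrist_force': array([-0.39867432,  0.64907354, -0.20364362]), 'torque': array([-0.00999612,  0.03086777, -0.01760372]), 'grip_force': 0.0, 'width': 91.97750022887087}
top 43.75543537209786 283.6123649829386 210.36433598223238 [[ 1.83392336e-02 -9.99825615e-01  3.52296504e-03 -4.22458655e+00]
 [ 9.90862963e-01  1.86455075e-02  1.33577443e-01 -5.95965891e+02]
 [-1.33619836e-01  1.04106766e-03  9.91032116e-01 -1.72746935e+03]
 [ 0.00000000e+00  0.00000000e+00  0.00000000e+00  1.00000000e+00]]
side 47.83328399018692 272.5675888244491 211.39974688239835 [[ 8.21427164e-01 -5.70097024e-01  1.57097958e-02 -4.71537329e+02]
 [ 3.87460309e-01  5.78063306e-01  7.18134614e-01 -3.15135004e+02]
 [-4.18487663e-01 -5.83808357e-01  6.95726871e-01 -1.04817985e+03]
 [ 0.00000000e+00  0.00000000e+00  0.00000000e+00  1.00000000e+00]]
```

View pics/top1.png

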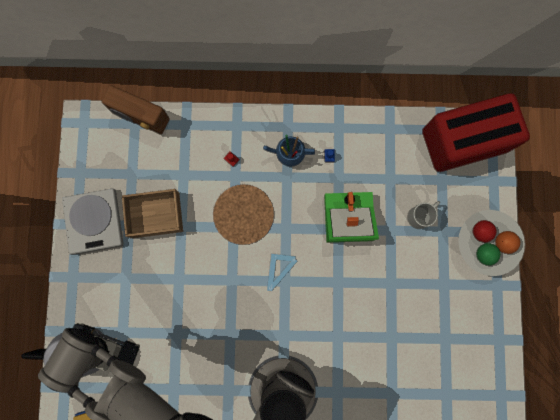

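View pics/side1.png

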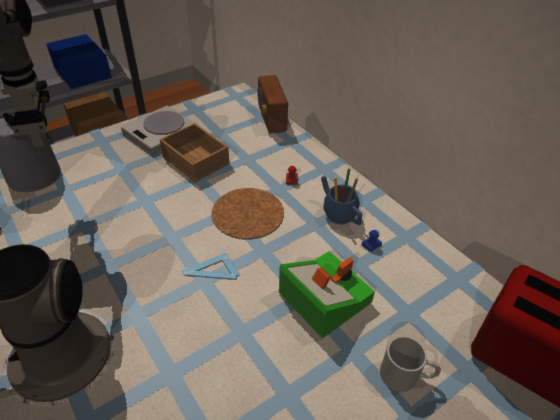

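The top view shows the caddy at about (350,218), button (351,200), fin (353,222), and mat (244,214). The mug is at (425,215) and the teapot at (290,150).

Run:
```python
from h import *
for n in ('top','side'):
    W=np.load(n+'1.npy'); I=np.load(n+'1c.npy'); H=cv2.cvtColor(I,cv2.COLOR_RGB2HSV).astype(int)
    h,s,v=H[...,0],H[...,1],H[...,2]
    x,y,z=W[...,0],W[...,1],W[...,2]
    reg=(x>300)&(x<800)&(y>-350)&(y<0)&(z>10)&(z<160)
    g=reg&(h>50)&(h<70)&(s>150); P=W[g]
    print(n,'green',g.sum(),P.min(0).round(),P.max(0).round())
    top=g&(z>46)
    r=cv2.minAreaRect(W[top][:,:2].astype(np.float32)); print('rect',r)
    o=reg&((h<13)|(h>172))&(s>150)&(v>100)&(z>60)
    k,L,st,ce=cv2.connectedComponentsWithStats(o.astype(np.uint8))
    for i in range(1,k):
        if st[i,4]>8:
            Q=W[L==i]; print('orange',st[i],Q.mean(0).round(1),Q.min(0).round(),Q.max(0).round(), Q[Q[:,2]>np.nanmax(Q[:,2])-8].mean(0).round(1))
    b=(h>5)&(h<20)&(s>90)&(abs(z-5)<8)&(x>350)&(x<750)&(y>-50)&(y<350)
    k,L,st,ce=cv2.connectedComponentsWithStats(b.astype(np.uint8)); i=1+st[1:,4].argmax(); Q=W[L==i]
    print('mat',cv2.minEnclosingCircle(Q[:,:2].astype(np.float32)),Q.mean(0), np.percentile(Q,[1,99],axis=0))
    wh=reg&(s<60)&(z>50)&(z<130)&(y<0)
    wh&=(abs(x-W[g][:,0].mean())<80)&(abs(y-W[g][:,1].mean())<80)
    Q=W[wh]; print('lid rect',cv2.minAreaRect(Q[:,:2].astype(np.float32)),Q.mean(0))
    c=Q.mean(0);u=np.linalg.svd(Q-c)[2]; print('normal',u[2])
```

```text
top green 951 [ 492. -297.   37.] [ 660. -131.  122.]
rect ((575.6159057617188, -214.4300537109375), (163.27532958984375, 159.78224182128906), 3.2086288928985596)
orange [348 192   6  19  72] [ 625.  -212.3   89. ] [ 597. -222.   61.] [ 654. -204.  110.] [ 629.6 -211.2  105.1]
orange [347 217  12   9  88] [ 555.5 -216.   111.8] [ 544. -232.   87.] [ 569. -199.  125.] [ 560.  -215.9  120.2]
mat ((586.1165161132812, 146.71670532226562), 104.07536315917969) [585.04198552 146.36203823   5.42205019] [[489.5648117   49.81413114  -2.33054776]
 [682.66938759 242.9729331   12.57646615]]
lid rect ((573.9251708984375, -217.12942504882812), (128.2418212890625, 134.84808349609375), 2.193469762802124) [ 555.76727912 -216.98148845   82.56304963]
normal [-0.49739529 -0.0154052  -0.86738723]
side green 3122 [ 491. -301.   10.] [ 666. -132.  116.]
rect ((577.5447387695312, -216.1918487548828), (167.42051696777344, 161.918701171875), 3.204282522201538)
orange [339 258  14  11  69] [ 635.  -213.1   98.2] [ 616. -221.   95.] [ 654. -203.  103.] [ 635.  -213.1   98.2]
orange [312 268  18  20 197] [ 553.3 -217.   107.5] [ 541. -235.   90.] [ 569. -199.  121.] [ 559.7 -216.8  116.7]
orange [331 273  10  10  48] [ 605.8 -216.1   66. ] [ 594. -225.   63.] [ 617. -208.   70.] [ 605.8 -216.1   66. ]
mat ((585.508056640625, 149.95599365234375), 110.29652404785156) [583.55229984 141.84014583   5.11565128] [[4.88323277e+02 4.69892953e+01 3.63214853e-01]
 [6.83654447e+02 2.43470708e+02 9.56506501e+00]]
lid rect ((569.6475219726562, -219.25811767578125), (121.48741912841797, 125.24174499511719), 1.9425694942474365) [ 551.06554712 -228.7255907    85.78601629]
normal [0.47911756 0.02101731 0.87749908]
```

```bash
cat >> h.py <<'E'
def down(psi):  # tool z down, tool y at world angle psi deg
    y=np.array([np.cos(np.radians(psi)),np.sin(np.radians(psi)),0]); z=np.array([0,0,-1.]); 
    return R.from_matrix(np.stack([np.cross(y,z),y,z],1))
E
python3 -c "
from h import *
print(rel([625,-212,215],down(96)))"
```

```text
(array([-0.66  , -0.5222,  0.0367]), array([-7.000e-02, -2.000e-02, -2.495e+01]))
```

Call:
{"method": "send_rows", "body": {
  "commands": [
    [-0.33,-0.26,0.018,0,0,-25,-1],
    [-0.33,-0.26,0.018,0,0,-25,-1],
    [-0.33,-0.26,0.018,0,0,-25,-1],
    [-0.33,-0.26,0.018,0,0,-25,-1],
    [-0.33,-0.26,0.018,0,0,-25,-1],
    [-0.33,-0.26,0.018,0,0,-25,-1],
    [-0.33,-0.26,0.018,0,0,-25,-1],
    [-0.33,-0.26,0.018,0,0,-25,-1],
    [-0.33,-0.26,0.018,0,0,-25,-1],
    [-0.33,-0.26,0.018,0,0,-25,-1],
    [-0.33,-0.26,0.018,0,0,-25,-1],
    [-0.33,-0.26,0.018,0,0,-25,-1]
  ],
  "force": 55
}}

```text
time_s: 1.1
ee_pos: [399.8, 140.6, 233.3]
ee_rot: [-0.0, -0.05, 0.999, -0.0]
wrist_force: [-0.2, 0.3, 0.4]
width: 92.0
grip_force: 0.0
```

```bash
python3 -c "
from h import *
print(tcp()[0],rel([625,-212,215],down(96)))"
```

```text
[399.81197822 140.55331383 233.30625876] (array([-0.1886, -0.3734,  0.0186]), array([-0.05, -0.01, -0.23]))
```

Call:
{"method": "send_rows", "body": {
  "commands": [
    [-0.189,-0.373,0.018,0,0,0,-1],
    [-0.189,-0.373,0.018,0,0,0,-1],
    [-0.189,-0.373,0.018,0,0,0,-1],
    [-0.189,-0.373,0.018,0,0,0,-1],
    [-0.189,-0.373,0.018,0,0,0,-1],
    [-0.189,-0.373,0.018,0,0,0,-1],
    [-0.189,-0.373,0.018,0,0,0,-1],
    [-0.189,-0.373,0.018,0,0,0,-1],
    [-0.189,-0.373,0.018,0,0,0,-1],
    [-0.189,-0.373,0.018,0,0,0,-1],
    [-0.189,-0.373,0.018,0,0,0,-1],
    [-0.189,-0.373,0.018,0,0,0,-1]
  ]
}}

```text
time_s: 2.1
ee_pos: [625.8, -208.3, 213.6]
ee_rot: [-0.001, -0.052, 0.999, 0.001]
wrist_force: [-0.6, -0.2, -1.4]
width: 92.0
grip_force: 0.0
```

Run:
```python
from h import *
print(tcp()[0],tcp()[2]['joint_positions'].round(2))
c=look('wrist','w1.png'); W=cloud(c,True); I=c['pixels']; np.save('w1.npy',W)
H=cv2.cvtColor(I,cv2.COLOR_RGB2HSV).astype(int);h,s,v=H[...,0],H[...,1],H[...,2]
x,y,z=W[...,0],W[...,1],W[...,2]
reg=(x>450)&(x<720)&(y>-330)&(y<-100)&(z>20)&(z<160)
o=reg&((h<13)|(h>172))&(s>140)&(v>80)
k,L,st,ce=cv2.connectedComponentsWithStats(o.astype(np.uint8))
for i in range(1,k):
    if st[i,4]>40:
        Q=W[L==i]; zt=np.percentile(Q[:,2],97); T=Q[Q[:,2]>zt-4]
        print(st[i],zt,T.mean(0).round(1),cv2.minAreaRect(T[:,:2].astype(np.float32)))
g=reg&(h>45)&(h<75)&(s>130)&(z>44)
print('caddy',cv2.minAreaRect(W[g][:,:2].astype(np.float32)))
d=g&(z<54); print('deck',np.median(W[d],0),cv2.minAreaRect(W[d][:,:2].astype(np.float32)))
```

```text
[ 625.75063061 -208.29344083  213.63475854] [-0.44  0.62  1.17  0.    1.36 -2.11]
[260 110  48  32 477] 117.39945717738871 [ 557.3 -204.1  116. ] ((556.7152099609375, -209.28916931152344), (27.247251510620117, 9.49695110321045), 72.90670776367188)
[258 122  11  22  42] 118.497409172239 [ 565.1 -230.8  116.4] ((564.5922241210938, -230.45994567871094), (14.118799209594727, 4.509066581726074), 29.48026466369629)
caddy ((578.7033081054688, -213.92861938476562), (164.58828735351562, 159.9085235595703), 3.208150863647461)
deck [ 632.74185767 -202.73715206   50.659206  ] ((628.6892700195312, -211.037353515625), (66.7806396484375, 159.4244384765625), 1.8819760084152222)
```

View pics/w1.png

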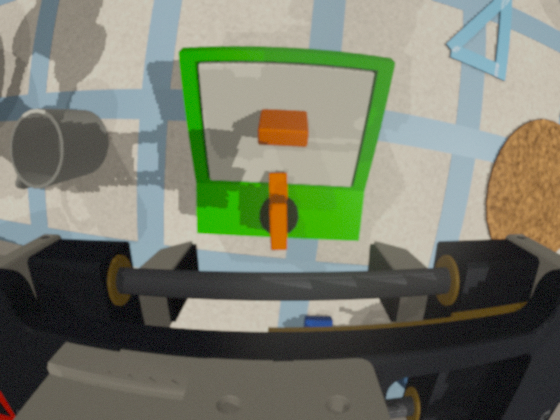

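The wrist view shows the bar from (278,172) to (279,248) with the disc at (278,213). My hue limit missed the bar, so I'll measure it again in that window.

Run:
```python
from h import *
W=np.load('w1.npy'); I=cv2.imread('pics/w1.png'); H=cv2.cvtColor(I,cv2.COLOR_BGR2HSV).astype(int)
h,s=H[...,0],H[...,1]
for nm,(a,b,c,d) in dict(btn=(166,254,262,296),fin=(105,150,250,315)).items():
    m=np.zeros(h.shape,bool); m[a:b,c:d]=True
    m&=(h<22)&(s>130); Q=W[m]; Q=Q[np.isfinite(Q[:,0])]
    print(nm,m.sum(),np.percentile(Q,[3,50,97],axis=0).round(1).tolist())
    zt=np.percentile(Q[:,2],95) 
    for lo,hi in ((zt-5,zt+5),(58,72)):
        T=Q[(Q[:,2]>lo)&(Q[:,2]<hi)]
        if len(T)>9:
            r=cv2.minAreaRect(T[:,:2].astype(np.float32)); e=np.linalg.eigh(np.cov(T[:,:2].T))[1][:,1]
            print(lo,hi,len(T),T.mean(0).round(1),r,np.degrees(np.arctan2(e[1],e[0])))
# lid plane & edges
m=np.zeros(h.shape,bool); m[65:180,190:370]=True; m&=(s<70)&np.isfinite(W[...,0])&(W[...,2]>45)&(W[...,2]<125)
Q=W[m]; k=np.abs(Q[:,2]-(np.median(Q[:,2])-(Q[:,0]-np.median(Q[:,0]))*.577))<8; Q=Q[k]
c=Q.mean(0);u=np.linalg.svd(Q-c,full_matrices=False)[2][2]; u*=np.sign(u[2]); print('lid',c,u,cv2.minAreaRect(Q[:,:2].astype(np.float32)))
```

```text
btn 1412 [[598.4, -220.7, 65.7], [622.9, -211.9, 97.4], [652.6, -203.5, 99.4]]
94.30680457906679 104.30680457906679 813 [ 634.4 -211.    98.3] ((635.6666259765625, -211.11697387695312), (39.75515365600586, 13.773290634155273), 6.120921611785889) -172.29448609303967
58 72 497 [ 610.5 -213.5   66.6] ((623.6407470703125, -212.21377563476562), (53.64524841308594, 18.101818084716797), 5.591497421264648) -168.198214835119
fin 1670 [[544.7, -231.3, 94.8], [557.7, -215.1, 114.7], [569.0, -198.7, 119.5]]
114.24065114455243 124.24065114455243 886 [ 562.5 -214.7  117.3] ((562.370849609375, -214.65921020507812), (14.320867538452148, 34.73884582519531), 4.3463358879089355) 92.73971491201215
lid [ 551.76795938 -215.80973334   85.03343695] [0.49777802 0.02602051 0.86691405] ((556.7432861328125, -209.61453247070312), (96.71768188476562, 147.02122497558594), 4.45499849319458)
```

```bash
python3 -c "
from h import *
print(rel([634.5,-211.2,94],down(96.5)))"
```

```text
(array([-0.0089, -0.0055,  0.1203]), array([ 0.11, -0.11, -0.48]))
```

Call:
{"method": "send_rows", "body": {
  "commands": [
    [-0.009,-0.002,0.03,0,0,-0.5,-1],
    [-0.009,-0.002,0.06,0,0,-0.5,-1],
    [-0.009,-0.002,0.07,0,0,-0.5,-1],
    [-0.009,-0.002,0.08,0,0,-0.5,-1],
    [-0.009,-0.002,0.08,0,0,-0.5,-1],
    [-0.009,-0.002,0.08,0,0,-0.5,-1]
  ]
}}

```text
time_s: 2.65
ee_pos: [634.9, -208.0, 136.9]
ee_rot: [0.001, -0.057, 0.998, -0.0]
wrist_force: [0.1, 0.5, 0.1]
width: 92.0
grip_force: 0.0
```

```bash
python3 -c "
from h import *
print(tcp()[0],rel([634.5,-211.2,94],down(96.5)))"
```

```text
[ 634.86150891 -207.99597025  136.90638166] (array([ 0.0008, -0.0031,  0.0429]), array([-0.03,  0.06,  0.09]))
```

Call:
{"method": "send_rows", "body": {
  "commands": [
    [0.001,-0.003,0.015,0,0,0,-1],
    [0.001,-0.003,0.03,0,0,0,-0.6],
    [0.001,-0.003,0.038,0,0,0,-0.3],
    [0.001,-0.003,0.043,0,0,0,0],
    [0.001,-0.003,0.043,0,0,0,0.3],
    [0.001,-0.003,0.043,0,0,0,0.5],
    [0.001,-0.003,0.043,0,0,0,0.5],
    [0.001,-0.003,0.043,0,0,0,0.5]
  ]
}}

```text
time_s: 3.32
ee_pos: [634.4, -211.8, 93.7]
ee_rot: [0.001, -0.057, 0.998, -0.0]
wrist_force: [0.0, -0.2, 0.6]
width: 49.8
grip_force: 0.0
```

Run:
```python
from h import *
print(tcp()[0],tcp()[2]['width'])
c=look('wrist','w2.png')
```

```text
[ 634.42401897 -211.82877025   93.7313981 ] 49.83198832597971
```

View pics/w2.png

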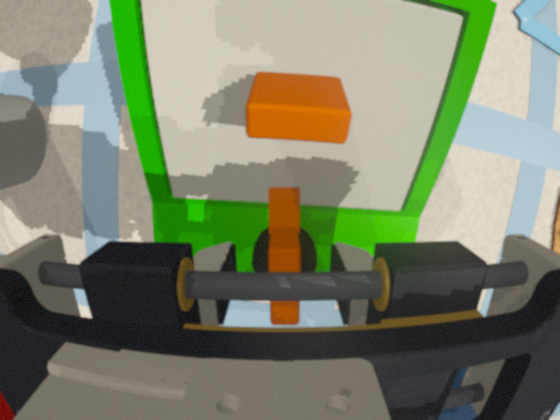

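The bar stands at column 285, midway between the fingers (about 232 and 333), and is aligned. Closing.

Call:
{"method": "send_rows", "body": {
  "commands": [
    [0,0,0,0,0,0,0.6],
    [0,0,0,0,0,0,0.65],
    [0,0,0,0,0,0,0.7],
    [0,0,0,0,0,0,0.75],
    [0,0,0,0,0,0,1],
    [0,0,0,0,0,0,1],
    [0,0,0,0,0,0,1],
    [0,0,0,0,0,0,1]
  ],
  "force": 55
}}

```text
time_s: 4.03
ee_pos: [633.9, -211.6, 92.7]
ee_rot: [0.0, -0.057, 0.998, 0.0]
wrist_force: [-0.3, 0.2, 0.4]
width: 13.7
grip_force: 55.0
```

Call:
{"method": "send_rows", "body": {
  "commands": [
    [0,0,0.001,0,0,0,1],
    [0,0,0.001,0,0,0,1],
    [0,0,0.001,0,0,0,1],
    [0,0,0.001,0,0,0,1]
  ]
}}

```text
time_s: 4.37
ee_pos: [633.9, -211.7, 92.7]
ee_rot: [0.0, -0.057, 0.998, -0.0]
wrist_force: [-2.6, 0.3, 6.0]
width: 13.7
grip_force: 55.0
```

Call:
{"method": "send_rows", "body": {
  "commands": [
    [0,0,0.001,0,0,0,1],
    [0,0,0.0017,0,0,0,1],
    [0,0,0.0017,0,0,0,1],
    [0,0,0.0017,0,0,0,1]
  ]
}}

```text
time_s: 4.7
ee_pos: [634.0, -211.6, 92.5]
ee_rot: [0.001, -0.057, 0.998, -0.0]
wrist_force: [-4.3, 1.8, 14.6]
width: 13.7
grip_force: 55.0
```

Call:
{"method": "send_rows", "body": {
  "commands": [
    [0,0,0,0,0,3,1],
    [0,0,0,0,0,6,1],
    [0,0,0,0,0,10,1],
    [0,0,0,0,0,14,1],
    [0,0,0,0,0,18,1],
    [0,0,0,0,0,22,1],
    [0,0,0,0,0,22,1]
  ]
}}

```text
time_s: 5.28
ee_pos: [634.1, -210.9, 92.6]
ee_rot: [0.001, 0.136, 0.991, 0.0]
wrist_force: [-5.4, 4.7, 15.6]
width: 13.6
grip_force: 55.0
```

Run:
```python
from h import *
p,r,o=tcp(); print(p,o['wrist_force'],o['torque'],r.as_matrix()[:,1])
W=np.load('top1.npy')
c=look('top'); W=cloud(c); H=cv2.cvtColor(c['pixels'],cv2.COLOR_RGB2HSV).astype(int);h,s=H[...,0],H[...,1]
x,y,z=W[...,0],W[...,1],W[...,2]
for X,hh,ss,zz in ((x,h,s,z),):
    g=(x>470)&(x<600)&(y>-330)&(y<-100)&(h>50)&(h<70)&(s>150)&(z>46)
    print(cv2.minAreaRect(W[g][:,:2].astype(np.float32)))
W=np.load('top1.npy');I=np.load('top1c.npy');H=cv2.cvtColor(I,cv2.COLOR_RGB2HSV).astype(int);h,s=H[...,0],H[...,1];x,y,z=W[...,0],W[...,1],W[...,2]
g=(x>470)&(x<600)&(y>-330)&(y<-100)&(h>50)&(h<70)&(s>150)&(z>46)
print(cv2.minAreaRect(W[g][:,:2].astype(np.float32)))
```

```text
[ 634.078788   -210.92586405   92.59818223] [-5.40827942  4.74206785 15.59712117] [ 0.92097933  0.96179097 -0.08202168] [2.69422634e-01 9.63021806e-01 6.67342512e-04]
((544.452392578125, -214.32232666015625), (179.68605041503906, 64.5199966430664), 75.81842803955078)
((547.5942993164062, -216.135986328125), (106.52071380615234, 161.08238220214844), 1.6279675960540771)
```

```bash
cat >> h.py <<'E'
def drift(fn=None):
    c=look('side',fn); J=c['pixels']; I=np.load('side1c.npy')
    # template shift of caddy patches seen from the side camera (left corner, bottom corner, back-right)
    out=[]
    for (u,v) in ((282,280),(320,325),(368,295),(320,280)):
        t=I[v-9:v+10,u-9:u+10]; r=cv2.matchTemplate(J[v-19:v+20,u-19:u+20],t,cv2.TM_CCOEFF_NORMED)
        _,s,_,m=cv2.minMaxLoc(r); out.append((m[0]-10,m[1]-10,round(s,2)))
    return out
E
python3 - <<'E'
from h import *
print(drift('s2.png'))
p,r,o=tcp()
# 1 mm moves in world -> tool
print(r.inv().apply([-.001,.001,0]))
E
```

```text
[(0, 0, 1.0), (0, 0, 1.0), (0, 0, 0.94), (0, 0, 0.98)]
[ 1.23048939e-03  6.97061997e-04 -6.58721419e-07]
```

View pics/s2.png

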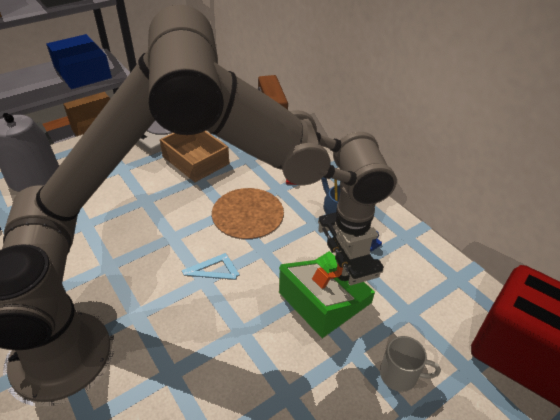

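The caddy's corners, (282,280) and (320,325), haven't moved. I'll keep turning and ease off the side load.

Call:
{"method": "send_rows", "body": {
  "commands": [
    [0.0008,0.0005,0,0,0,0,1],
    [0.0008,0.0005,0,0,0,4,1],
    [0.0008,0.0005,0,0,0,8,1],
    [0.0008,0.0005,0,0,0,12,1],
    [0.0008,0.0005,0,0,0,16,1],
    [0.0008,0.0005,0,0,0,20,1],
    [0.0008,0.0005,0,0,0,22,1],
    [0.0008,0.0005,0,0,0,22,1]
  ]
}}

```text
time_s: 6.05
ee_pos: [634.3, -210.2, 92.6]
ee_rot: [0.002, 0.322, 0.947, 0.001]
wrist_force: [-1.4, 4.6, 12.7]
width: 13.8
grip_force: 55.0
```

Run:
```python
from h import *
p,r,o=tcp(); print(p,o['wrist_force'],np.degrees(np.arctan2(*r.as_matrix()[1::-1,1])),drift())
print(r.inv().apply(np.array([1,0,0])),r.inv().apply([0,1,0]))
```

```text
[ 634.30960222 -210.22655486   92.5783263 ] [-1.4263762   4.60871343 12.7465351 ] 52.47234499221681 [(0, 0, 1.0), (0, 0, 1.0), (0, 0, 0.91), (0, 0, 0.97)]
[-0.79305394  0.6091431   0.00318353] [6.09146292e-01 7.93057875e-01 4.10692872e-05]
```

Call:
{"method": "send_rows", "body": {
  "commands": [
    [0.0004,0.0005,0.0004,0,0,0,1],
    [0.0004,0.0005,0.0004,0,0,4,1],
    [0.0004,0.0005,0.0004,0,0,8,1],
    [0.0004,0.0005,0.0004,0,0,12,1],
    [0.0004,0.0005,0.0004,0,0,16,1],
    [0.0004,0.0005,0.0004,0,0,20,1],
    [0.0004,0.0005,0.0004,0,0,22,1],
    [0.0004,0.0005,0.0004,0,0,22,1]
  ]
}}

```text
time_s: 6.77
ee_pos: [634.8, -209.7, 92.6]
ee_rot: [0.002, 0.496, 0.868, 0.001]
wrist_force: [0.7, 5.0, 14.0]
width: 13.8
grip_force: 55.0
```

Run:
```python
from h import *
p,r,o=tcp(); print(p,o['wrist_force'],np.degrees(np.arctan2(*r.as_matrix()[1::-1,1])),drift())
print(r.inv().apply(np.array([1,0,0])),r.inv().apply([0,1,0]))
```

```text
[ 634.84393691 -209.66256244   92.58836998] [ 0.65213199  5.03705708 13.96224058] 30.473241365342584 [(0, 0, 1.0), (0, 0, 1.0), (0, 0, 0.88), (0, 0, 0.89)]
[-0.50712528  0.8618597   0.00466943] [ 8.61868249e-01  5.07132140e-01 -3.38215196e-04]
```

Call:
{"method": "send_rows", "body": {
  "commands": [
    [0.0005,0.0003,0,0,0,4,1],
    [0.0005,0.0003,0,0,0,8,1],
    [0.0005,0.0003,0,0,0,12,1],
    [0.0005,0.0003,0,0,0,16,1],
    [0.0005,0.0003,0,0,0,20,1],
    [0.0005,0.0003,0,0,0,20,1],
    [0.0005,0.0003,0,0,0,20,1]
  ]
}}

```text
time_s: 7.4
ee_pos: [635.4, -209.4, 92.6]
ee_rot: [0.003, 0.639, 0.769, 0.002]
wrist_force: [1.7, 4.7, 11.2]
width: 13.7
grip_force: 55.0
```

Run:
```python
from h import *
p,r,o=tcp(); print(p,o['wrist_force'],np.degrees(np.arctan2(*r.as_matrix()[1::-1,1])),drift())
print(r.inv().apply(np.array([1,0,0])),r.inv().apply([0,1,0]))
```

```text
[ 635.44613802 -209.37862634   92.6007461 ] [ 1.66792734  4.70063783 11.1507141 ] 10.524289206029938 [(0, 0, 1.0), (0, 0, 1.0), (0, 0, 0.9), (0, 0, 0.89)]
[-0.18264061  0.98316001  0.00622955] [ 9.83177835e-01  1.82649075e-01 -8.13002424e-04]
```

Call:
{"method": "send_rows", "body": {
  "commands": [
    [0.0007,0,-0.0003,0,0,0,1],
    [0.0007,0,-0.0003,0,0,0,1],
    [0.0007,0,-0.0006,0,0,0,0.5],
    [0.0007,0,-0.0006,0,0,0,0.4],
    [0.0007,0,-0.0006,0,0,0,0.4],
    [0.0007,0,-0.0006,0,0,0,0.4],
    [0.0007,0,-0.01,0,0,0,0.4],
    [0.0007,0,-0.04,0,0,0,0.4],
    [0.0007,0,-0.08,0,0,0,0.3],
    [0.0007,0,-0.11,0,0,0,0.1],
    [0.0007,0,-0.11,0,0,0,-0.1],
    [0.0007,0,-0.11,0,0,0,-0.1]
  ]
}}

```text
time_s: 8.45
ee_pos: [633.8, -209.5, 202.1]
ee_rot: [0.002, 0.639, 0.769, 0.001]
wrist_force: [-1.3, 0.3, -0.2]
width: 47.2
grip_force: 0.0
```

Run:
```python
from h import *
n=np.array([np.sin(np.pi/6)*np.cos(np.radians(3)),np.sin(np.pi/6)*np.sin(np.radians(3)),np.cos(np.pi/6)])
# tool: z=-n, y along slope-down direction (psi~3 deg)
y=np.array([np.cos(np.pi/6)*np.cos(np.radians(3)),np.cos(np.pi/6)*np.sin(np.radians(3)),-.5])
rot=R.from_matrix(np.stack([np.cross(y,-n),y,-n],1))
g=np.array([556.4,-215,107.4]); print(n,y); 
for d in (6,66,106): print(d,g+n*d,rel(g+n*d,rot))
print(drift())
c=look('wrist','w3.png'); np.save('w3.npy',cloud(c,True))
```

```text
[0.49931477 0.02616798 0.8660254 ] [ 0.86483855  0.04532427 -0.5       ]
6 [ 559.3958886  -214.84299213  112.59615242] (array([ 0.0085, -0.0744,  0.0892]), array([30.16,  2.1 ,  7.34]))
66 [ 589.35477465 -213.27291344  164.55767665] (array([ 0.0045, -0.0445,  0.0374]), array([30.16,  2.1 ,  7.34]))
106 [ 609.32736534 -212.22619432  199.1986928 ] (array([ 0.0017, -0.0245,  0.0028]), array([30.16,  2.1 ,  7.34]))
[(0, 0, 1.0), (0, 0, 1.0), (0, 0, 0.99), (0, 0, 0.99)]
```

View pics/w3.png

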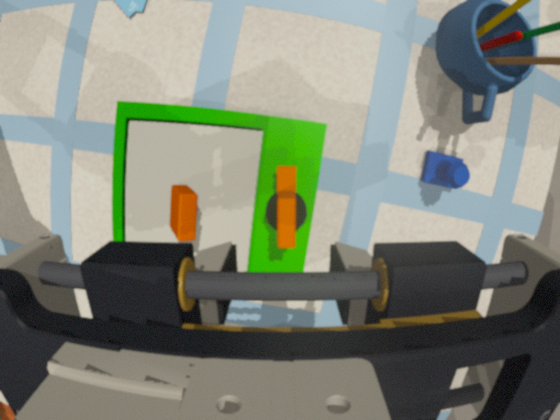

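The button is turned: its bar runs along the deck from (286,165) to (286,248), with the fin at (184,212). The caddy hasn't moved.

Run:
```python
from h import *
W=np.load('w3.npy'); I=cv2.imread('pics/w3.png'); H=cv2.cvtColor(I,cv2.COLOR_BGR2HSV).astype(int)
for a,b,c,d in ((180,246,165,202),(160,252,270,302)):
    m=np.zeros(W.shape[:2],bool); m[a:b,c:d]=1; m&=(H[...,0]<22)&(H[...,1]>130)&np.isfinite(W[...,0]); Q=W[m]
    n=np.array([.4993,.0262,.866]) if c<200 else np.array([0,0,1.]); t=Q@n; T=Q[t>np.percentile(t,90)-4]
    print(len(T),T.mean(0),(T@n).mean(),cv2.minAreaRect(T[:,:2].astype(np.float32)))
    if c<200: 
        g=(T.max(0)+T.min(0))/2; print('grip',T.mean(0)-12*n, g-12*n)
```

```text
884 [ 564.26828224 -213.55604097  116.72149798] 377.22480230485996 ((563.8292236328125, -214.12564086914062), (13.155638694763184, 36.02961730957031), 3.7914392948150635)
grip [ 558.27668224 -213.87044097  106.32949798] [ 557.92828246 -214.48290634  105.65584465]
909 [ 635.75333188 -209.26696143   98.26763411] 98.26763410517827 ((636.0890502929688, -210.49154663085938), (13.712964057922363, 39.89068603515625), 10.25225830078125)
```

Call:
{"method": "send_rows", "body": {
  "commands": [
    [0.0045,-0.01,0.005,6,0.4,1.5,-0.1],
    [0.0045,-0.02,0.01,12,0.8,3,-0.1],
    [0.0045,-0.03,0.02,18,1.2,4.5,-0.1],
    [0.0045,-0.04,0.03,24,1.6,6,-0.1],
    [0.0045,-0.044,0.037,30.2,2.1,7.3,-0.1],
    [0.0045,-0.044,0.037,30.2,2.1,7.3,-0.1],
    [0.0045,-0.044,0.037,30.2,2.1,7.3,-0.1],
    [0.0045,-0.044,0.037,30.2,2.1,7.3,-0.1]
  ]
}}

```text
time_s: 9.22
ee_pos: [589.2, -212.7, 162.3]
ee_rot: [-0.18, 0.664, 0.701, -0.188]
wrist_force: [0.3, 1.1, -0.6]
width: 50.4
grip_force: 0.0
```

```bash
cat >> h.py <<'E'
n=np.array([.49931,.02617,.86603]); ys=np.array([.86484,.04532,-.5]); ROT=R.from_matrix(np.stack([np.cross(ys,-n),ys,-n],1))
G=np.array([557.5,-214.5,106.5])
E
python3 -c "
from h import *
print(rel(G+n*6.5,ROT),rel(G+n*30,ROT))"
```

```text
(array([-0.0002,  0.0006,  0.0577]), array([-0.12, -0.09,  0.15])) (array([-0.0002,  0.0005,  0.0342]), array([-0.12, -0.09,  0.15]))
```

Call:
{"method": "send_rows", "body": {
  "commands": [
    [0,0.0005,0.015,0,0,0,-0.1],
    [0,0.0005,0.03,0,0,0,-0.1],
    [0,0.0005,0.042,0,0,0,-0.1],
    [0,0.0005,0.05,0,0,0,-0.1],
    [0,0.0005,0.055,0,0,0,-0.1],
    [0,0.0005,0.0575,0,0,0,0],
    [0,0.0005,0.0575,0,0,0,0.2],
    [0,0.0005,0.0575,0,0,0,0.2]
  ]
}}

```text
time_s: 9.88
ee_pos: [561.0, -214.2, 113.6]
ee_rot: [-0.179, 0.664, 0.701, -0.188]
wrist_force: [0.3, 0.1, -0.0]
width: 38.7
grip_force: 0.0
```

Run:
```python
from h import *
print(rel(G+n*6.5,ROT),tcp()[2]['wrist_force'],tcp()[2]['width'])
look('wrist','w4.png')
```

```text
(array([-0.0001,  0.0005,  0.0014]), array([-0.14, -0.05,  0.08])) [ 0.27971664  0.06603313 -0.00691973] 38.656865132785285
```

View pics/w4.png

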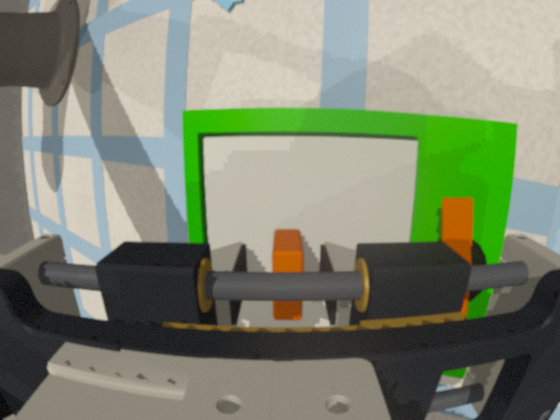

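The fin (column 288) lies between the fingers (about 245 and 325), centred to within about 1 mm. Gripping it.

Call:
{"method": "send_rows", "body": {
  "commands": [
    [0,0.0005,0.001,0,0,0,0.4],
    [0,0.0005,0.001,0,0,0,0.5],
    [0,0.0005,0.001,0,0,0,0.6],
    [0,0.0005,0.001,0,0,0,0.65],
    [0,0.0005,0.001,0,0,0,0.7],
    [0,0.0005,0.001,0,0,0,1],
    [0,0.0005,0.001,0,0,0,1],
    [0,0.0005,0.001,0,0,0,1]
  ],
  "force": 25
}}

```text
time_s: 10.6
ee_pos: [560.7, -214.1, 111.6]
ee_rot: [-0.18, 0.664, 0.701, -0.188]
wrist_force: [1.0, -1.0, 1.0]
width: 13.9
grip_force: 25.0
```

Call:
{"method": "send_rows", "body": {
  "commands": [
    [0,0,-0.002,0,0,0,1],
    [0,0,-0.004,0,0,0,1],
    [0,0,-0.006,0,0,0,1],
    [0,0,-0.008,0,0,0,1],
    [0,0,-0.01,0,0,0,1],
    [0,0,-0.01,0,0,0,1]
  ]
}}

```text
time_s: 11.1
ee_pos: [565.9, -213.9, 120.6]
ee_rot: [-0.18, 0.664, 0.701, -0.188]
wrist_force: [0.6, -0.8, -0.4]
width: 13.9
grip_force: 25.0
```

Run:
```python
from h import *
p,r,o=tcp(); print(p,o['width'],o['wrist_force'],drift())
print(rel(p+[0,0,100],r), rel(p+[-10,0,110],down(2)))
```

```text
[ 565.85115495 -213.88697391  120.64648692] 13.90658319227906 [ 0.62674939 -0.76797731 -0.38633967] [(0, 1, 0.99), (0, 0, 1.0), (0, 0, 0.92), (1, -1, 0.69)]
(array([ 0.0002, -0.0503, -0.0867]), array([-0.02, -0.01,  0.  ])) (array([ 0.0007, -0.064 , -0.0903]), array([-30.22,   0.16,   1.05]))
```

Call:
{"method": "send_rows", "body": {
  "commands": [
    [0,-0.003,-0.005,0,0,0,1],
    [0,-0.008,-0.013,0,0,0,1],
    [0,-0.014,-0.024,0,0,0,1],
    [0,-0.021,-0.036,0,0,0,1],
    [0,-0.028,-0.048,0,0,0,1],
    [0,-0.035,-0.06,0,0,0,1],
    [0,-0.042,-0.072,0,0,0,1],
    [0,-0.048,-0.082,0,0,0,1],
    [0,-0.05,-0.087,0,0,0,1],
    [0,-0.05,-0.087,0,0,0,1]
  ]
}}

```text
time_s: 11.98
ee_pos: [566.7, -214.2, 222.6]
ee_rot: [-0.179, 0.664, 0.701, -0.188]
wrist_force: [0.0, -0.8, -0.8]
width: 13.8
grip_force: 25.0
```

Run:
```python
from h import *
p,r,o=tcp(); print(p,o['width'],o['wrist_force'],drift('s5.png'))
# lid x = -tool y (after flattening). fin 13mm toward lid +x from centre. psi=0 -> lid x = (-1,0,0): fin at mat x-13
T=np.array([586-13,146.5,39.]); D=down(0)
print(rel(T+[0,0,120],D),tcp()[2]['joint_positions'].round(2))
```

```text
[ 566.72147117 -214.22671805  222.60522405] 13.750261014701465 [ 0.01733132 -0.8328728  -0.75795033] [(0, 1, 0.99), (0, 0, 1.0), (0, 0, 1.0), (-5, 10, 0.33)]
(array([0.3596, 0.0538, 0.0414]), array([-30.16,   0.71,   2.99])) [-0.38  0.82  0.89 -0.23  1.92 -0.46]
```

View pics/s5.png

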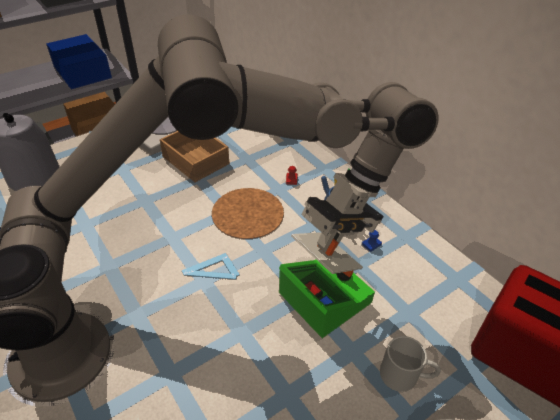

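The lid is held over the caddy at (330,250), and the caddy is still in place. Carrying the lid to the mat.

Call:
{"method": "send_rows", "body": {
  "commands": [
    [0.01,0.002,0.001,-1,0,0,1],
    [0.03,0.005,0.003,-3,0,0.3,1],
    [0.055,0.008,0.006,-5,0.1,0.5,1],
    [0.085,0.013,0.01,-7,0.2,0.7,1],
    [0.115,0.017,0.013,-10,0.2,1,1],
    [0.145,0.022,0.017,-12,0.3,1.2,1],
    [0.175,0.026,0.02,-15,0.3,1.5,1],
    [0.205,0.031,0.024,-17,0.4,1.7,1],
    [0.235,0.035,0.027,-20,0.5,2,1],
    [0.265,0.04,0.03,-22,0.5,2.2,1],
    [0.295,0.044,0.034,-25,0.6,2.5,1],
    [0.32,0.048,0.037,-27,0.6,2.7,1]
  ]
}}

```text
time_s: 13.03
ee_pos: [570.9, 108.8, 164.1]
ee_rot: [-0.02, 0.705, 0.709, -0.02]
wrist_force: [0.3, 0.4, -0.7]
width: 13.6
grip_force: 25.0
```

Run:
```python
from h import *
p,r,o=tcp(); print(p,o['width'])
print(rel([573,146.5,159],down(0)))
```

```text
[570.89713277 108.8168702  164.06571848] 13.564716750598214
(array([0.0377, 0.0026, 0.0049]), array([-3.22,  0.05,  0.32]))
```

Call:
{"method": "send_rows", "body": {
  "commands": [
    [0.018,0.001,0.002,-2,0,0.2,1],
    [0.03,0.002,0.004,-3.1,0,0.3,1],
    [0.036,0.0026,0.005,-3.1,0,0.3,1],
    [0.038,0.0026,0.005,-3.1,0,0.3,1],
    [0.038,0.0026,0.005,-3.1,0,0.3,1],
    [0.038,0.0026,0.005,-3.1,0,0.3,1]
  ]
}}

```text
time_s: 13.53
ee_pos: [574.3, 144.1, 159.6]
ee_rot: [-0.001, 0.707, 0.707, -0.002]
wrist_force: [0.6, 0.7, -0.5]
width: 14.1
grip_force: 25.0
```

Run:
```python
from h import *
p,r,o=tcp(); print(p,o['width'],rel([573,146.5,41],down(0)))
# lid attitude and position, mat via wrist cam
for nm in ('wrist','side'):
    c=look(nm,'x_%s.png'%nm); W=cloud(c,nm=='wrist'); H=cv2.cvtColor(c['pixels'],cv2.COLOR_RGB2HSV).astype(int)
    x,y,z=W[...,0],W[...,1],W[...,2]
    m=(H[...,1]<70)&(x>480)&(x<700)&(y>60)&(y<235)&(abs(z-129)<14); Q=W[m]
    u=np.linalg.svd(Q-Q.mean(0),full_matrices=False)[2][2]; print(nm,m.sum(),Q.mean(0),u*np.sign(u[2]),cv2.minAreaRect(Q[:,:2].astype(np.float32)))
```

```text
[574.31121445 144.06903272 159.64756037] 14.068643641510517 (array([ 0.0026, -0.0009,  0.1186]), array([-0.19,  0.1 , -0.03]))
wrist 22049 [586.40947386 181.57350341 132.08786606] [0.00283812 0.00608372 0.99997747] ((587.5526733398438, 154.10476684570312), (108.99115753173828, 112.48067474365234), 89.98836517333984)
side 927 [583.5988653  122.33729135 131.71247545] [0.00121901 0.00547572 0.99998427] ((587.1007080078125, 137.24501037597656), (129.1595001220703, 116.03948211669922), 89.53485870361328)
```

View pics/x_wrist.png

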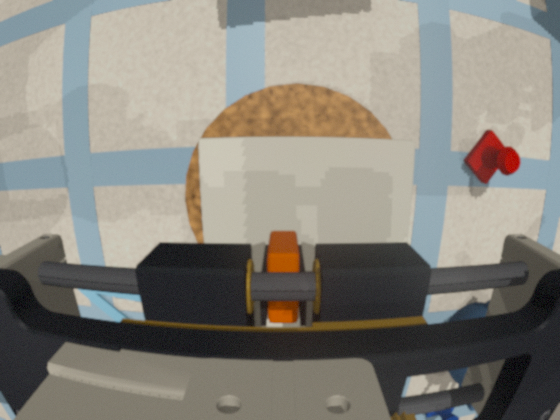

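The lid is level above the mat, its top edge at row 138. Its centre is at about (587,144), against (586,146.5) for the mat.

Call:
{"method": "send_rows", "body": {
  "commands": [
    [0.0025,-0.001,0.01,0,0,0,1],
    [0.0025,-0.001,0.025,0,0,0,1],
    [0.0025,-0.001,0.042,0,0,0,1],
    [0.0025,-0.001,0.06,0,0,0,1],
    [0.0025,-0.001,0.076,0,0,0,1],
    [0.0025,-0.001,0.09,0,0,0,1],
    [0.0025,-0.001,0.1,0,0,0,1],
    [0.0025,-0.001,0.107,0,0,0,1],
    [0.0025,-0.001,0.111,0,0,0,1],
    [0.0025,-0.001,0.113,0,0,0,1],
    [0.0025,-0.001,0.114,0,0,0,1],
    [0.0025,-0.001,0.114,0,0,0,1]
  ]
}}

```text
time_s: 14.63
ee_pos: [573.1, 147.2, 46.3]
ee_rot: [-0.0, 0.707, 0.707, -0.001]
wrist_force: [0.0, 0.5, -0.6]
width: 13.7
grip_force: 25.0
```

Call:
{"method": "send_rows", "body": {
  "commands": [
    [0,0,0.001,0,0,0,1],
    [0,0,0.002,0,0,0,1],
    [0,0,0.003,0,0,0,1],
    [0,0,0.0035,0,0,0,1],
    [0,0,0.004,0,0,0,1],
    [0,0,0.004,0,0,0,1],
    [0,0,0.004,0,0,0,1]
  ]
}}

```text
time_s: 15.22
ee_pos: [572.8, 147.2, 41.9]
ee_rot: [-0.0, 0.707, 0.707, -0.001]
wrist_force: [-0.4, -0.0, -0.2]
width: 13.4
grip_force: 25.0
```

Call:
{"method": "send_rows", "body": {
  "commands": [
    [0,0,0.0005,0,0,0,1],
    [0,0,0.001,0,0,0,1],
    [0,0,0.0015,0,0,0,1],
    [0,0,0.002,0,0,0,1],
    [0,0,0.002,0,0,0,1],
    [0,0,0.002,0,0,0,1]
  ]
}}

```text
time_s: 15.72
ee_pos: [572.8, 147.2, 39.8]
ee_rot: [-0.0, 0.707, 0.707, -0.001]
wrist_force: [0.1, -0.3, -0.4]
width: 13.9
grip_force: 25.0
```

Call:
{"method": "send_rows", "body": {
  "commands": [
    [0,0,0.0005,0,0,0,1],
    [0,0,0.0008,0,0,0,1],
    [0,0,0.0008,0,0,0,1],
    [0,0,0.0008,0,0,0,1]
  ]
}}

```text
time_s: 16.05
ee_pos: [572.8, 147.2, 39.2]
ee_rot: [-0.0, 0.707, 0.707, -0.001]
wrist_force: [0.3, -0.5, 0.3]
width: 14.1
grip_force: 25.0
```

Call:
{"method": "send_rows", "body": {
  "commands": [
    [0,0,0.0004,0,0,0,1],
    [0,0,0.0007,0,0,0,1],
    [0,0,0.0007,0,0,0,1],
    [0,0,0.0007,0,0,0,1]
  ]
}}

```text
time_s: 16.38
ee_pos: [572.9, 147.1, 39.1]
ee_rot: [-0.0, 0.707, 0.707, -0.001]
wrist_force: [-2.4, -1.0, 4.5]
width: 13.8
grip_force: 25.0
```

Call:
{"method": "send_rows", "body": {
  "commands": [
    [0,0,0.0003,0,0,0,1],
    [0,0,0.0003,0,0,0,1],
    [0,0,0.0003,0,0,0,1]
  ]
}}

```text
time_s: 16.63
ee_pos: [572.9, 147.1, 39.1]
ee_rot: [-0.0, 0.707, 0.707, -0.001]
wrist_force: [-3.3, -1.7, 7.3]
width: 13.7
grip_force: 25.0
```

Call:
{"method": "send_rows", "body": {
  "commands": [
    [0,0,-0.0007,0,0,0,1],
    [0,0,-0.0007,0,0,0,0.65],
    [0,0,-0.0007,0,0,0,0.5],
    [0,0,-0.0007,0,0,0,0.3],
    [0,0,-0.0007,0,0,0,0.2],
    [0,0,-0.003,0,0,0,0.2],
    [0,0,-0.015,0,0,0,0.2],
    [0,0,-0.04,0,0,0,0.2],
    [0,0,-0.075,0,0,0,0.2],
    [0,0,-0.115,0,0,0,0.2],
    [0,0,-0.15,0,0,0,0.2],
    [0,0,-0.16,0,0,0,0.2]
  ],
  "force": 5
}}

```text
time_s: 17.63
ee_pos: [575.5, 147.8, 205.5]
ee_rot: [0.003, 0.707, 0.707, 0.003]
wrist_force: [0.4, 0.3, 0.5]
width: 36.8
grip_force: 0.0
```

Call:
{"method": "send_rows", "body": {
  "commands": [
    [0,-0.04,0,0,0,0,0.2],
    [0,-0.08,0,0,0,0,0.2],
    [0,-0.12,0,0,0,0,0.2],
    [0,-0.14,0,0,0,0,0.2],
    [0,-0.15,0,0,0,0,0.2],
    [0,-0.15,0,0,0,0,0.2],
    [0,-0.15,0,0,0,0,0.2]
  ]
}}

```text
time_s: 18.22
ee_pos: [424.4, 147.5, 199.2]
ee_rot: [0.0, 0.707, 0.707, -0.0]
wrist_force: [0.0, 0.4, 0.3]
width: 36.9
grip_force: 0.0
```

Run:
```python
from h import *
p,r,o=tcp(); print(p,o['time_s'],o['width'],drift('s6.png'))
c=look('top','t6.png'); W=cloud(c); H=cv2.cvtColor(c['pixels'],cv2.COLOR_RGB2HSV).astype(int)
x,y,z=W[...,0],W[...,1],W[...,2]
m=(H[...,1]<60)&(np.hypot(x-586,y-147)<95)&(z<40); Q=W[m]; print('lid',m.sum(),cv2.minAreaRect(Q[:,:2].astype(np.float32)),Q.mean(0))
```

```text
[424.40161457 147.4980234  199.22122564] 18.2167 36.94221891499588 [(0, 0, 0.99), (0, 0, 1.0), (0, 0, 1.0), (-4, 9, 0.35)]
lid 1058 ((586.9130859375, 143.8809814453125), (132.8335723876953, 113.78211975097656), 89.62532043457031) [591.82517939 140.15773234  11.4142062 ]
```

View pics/s6.png

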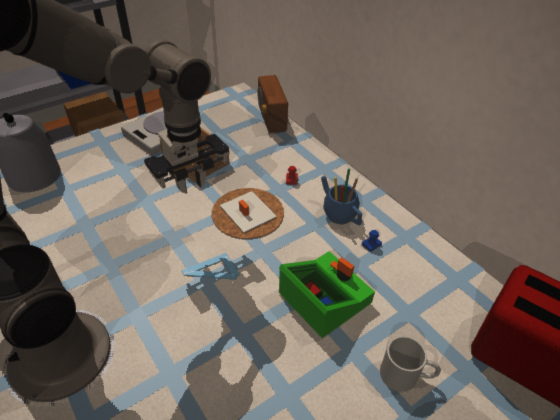

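The lid lies flat and fin up in the middle of the mat at (248,211). The button is turned at (344,268), the caddy is in place, and the gripper is clear of everything.

```bash
python3 -c "
from h import *
print(workorder.hand_in())"
```

```text
the job is handed in; nothing more can be done
None
```

I handed the job in at about 18 s: the button is turned about 86° and clear of the lid, the lid lies flat and fin up within about 3 mm of the mat's centre, and the side camera shows no movement of the caddy.

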